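# Hold back the belt tensioner of a stirrer

## Robot

A 6-joint arm with a two-finger parallel gripper is mounted at the origin on a cart in front of the work surface, level with it; the furniture and walls round the work are solid. World frame = base frame: x ahead of the robot, y to its left, z up, the work surface at z = 0. Lengths are in mm, angles in rad, forces in N, time in s.
With the tool pointing down it reaches from about 250 to 725 mm from the base axis. Payload 4 kg.
Tool frame: the origin (TCP) lies at the very end of the fingers, on their centre line; the grasp point (between the pads) lies 19 mm behind it (r.grip_point_offset is the distance from the TCP to the grasp point, in mm); z points along the fingers, y is the direction in which the jaws open and shut (so a half turn about z gives the same grasp; the last joint's range is limited). The gripper opens to 85 mm and grips with 20 to 120 N. Pads are 22 mm wide; open, the fingers measure 114 mm over their backs; the gripper's body (76 mm by 85 mm) begins 54 mm behind the grasp point. The pads swing forward as they close: fully open they stand 13 mm farther back than shut.
Start: joints at [-1.289, 0.241, 0.005, 1.335, 0, 1.571], TCP at [139.041, -480.278, 231.306] pointing down, gripper open.
Joint ranges: [-2.72, 2.72], [-1.05, 1.87], [-1.09, 1.28], [-1.99, 2.15], [-1.42, 1.44], [-3.14, 3.14]. Speed limits (rad/s): [2.79, 2.79, 3.14, 3.14, 3.14, 3.14].

## Interface

Orientations are given as a unit quaternion [w, x, y, z].
In Python, from bench import r, eyes, ticket gives the robot as it stands.
- The arm moves only by the tool move_arm, never from a script. Its argument "series" is a list of rows, each an object with "travel": the shift along the tool's x, y, z in m, a list of three; "angular": the turn, a rotation vector about the tool's x, y, z in degrees, a list of three; "fingers": the closure, from -1 (fully open) to 1 (shut). In form: [{"travel": [x, y, z], "angular": [wx, wy, wz], "fingers": fingers}, ...]. A call has 1 to 12 rows; each row shifts and turns the commanded pose from where the row before left it, along the tool's axes as they then stand; what a row does not reach is not made up. A row lasts 1/12 s, in which the tool goes at most 41.7 mm and 7.16 degrees, less where a joint would pass 70% of its speed; a pose out of reach is approached as far as the arm can. A call is refused whole if a number of a shift passes 0.0417 or a number of a turn 7.16, either way. A call with a gripper value outside its range is refused whole. The fingers move at their own pace and stop on an object; "force" is the grip in N (left out, the last holds). Time passes only in rows, so rows that do not move let the fingers close. It gives the time, the measured TCP pose, the force and the opening at its end, in the units of the state.
- r.state(): the state, without advancing time (a new reading comes with each control period).
- eyes.grab_frame(name): name is "side" or "top"; returns a dict with "color" (420x560x3 uint8, red, green, blue), "intrinsics" (3x3 intrinsics, pixels), "R" (3x3) and "t" (3): a world point X has camera coordinates R X + t. Camera axes: x right, y down, z forward; pixel columns grow to the right and rows downward; lengths in mm; the calibration is good to about 2 mm. A picture is of the moment at which its call begins. There is no depth.
- ticket.sign_off(): hands the job in, once; it reports no verdict.
The state is a dict: "clock": time; "q": joint angles; "joint_velocities": joint speeds; "joint_torque": joint torques, N m; "tool_pos": TCP position; "orientation": TCP orientation; "wrist_force": force on the tool from outside, world axes, zero at the start; "torque": the same for the moment, N m; "opening": finger opening in mm.
Only numpy, scipy, OpenCV 4.12 (cv2) and the standard library are available. Lean on these libraries where they do the work, as an engineer would, in place of code of your own. Each camera call takes 0.05 s, during which the arm holds its last target.

## Task

The stirrer needs a new drive belt. Pull its service drawer all the way out to its stop, then push the sprung tensioner arm inside back by its upright stud, past the ratchet click, and keep it pressed there: the pawl does not lock, so the job finishes with you still holding the stud back and the drawer still fully out. Leave the bottles and the beaker as they stand.

Things in the scene. Friction and masses are not known exactly. Their poses are not given: they have to be found in the camera images.
- stirrer: Grey bench stirrer, a closed box 200 deep x 280 wide x 150 mm high on four feet, fixed to the bench, with two thin steel discs on top. Origin on the bench surface; x points from its front to its back (away from the robot, turned by up to 0.25 rad), y to its left, z up. The box reaches from x = -130 to +70 mm and y = -140 to +140 mm; the front panel of the shut service drawer stands before it, its outer face at x = -142 mm, from 25 to 133 mm above the bench.
- service_drawer (a joint): Travel of the service drawer in m: 0 shut, 0.140 at its stop; it slides out along the stirrer's -x. It starts 0 to 20 mm open. Slide friction about 3.5 N, and it stays where it is left.
- drawer_handle (a point): Middle of the drawer's steel bow handle: a level round bar 10 mm thick, 86 mm long, along the stirrer's y, 112 mm above the bench, 40 mm (to its centre) in front of the drawer's face; 35 mm of free gap behind the bar. Nothing stands above it. Moves with the drawer. Same axes as the stirrer.
- tensioner (a joint): Arm angle, rad: 0 where its spring holds it, 0.72 at its back stop; grows anticlockwise from above, taking the stud to the stirrer's right. Push at the stud: 8 N at 0, 13 N at 0.27 where a tooth meets the sprung pawl, 8 N as it passes over (top at 0.46), 12 N once the pawl snaps off behind it at 0.65. Springs back if let go. Counts as past the click from 0.60.
- thumb_stud: The upright stud at the free end of the tensioner arm with its black roller below it. Steel stud 16 mm in diameter, from 71 to 117 mm above the bench; roller 28 mm in diameter, from 51 to 71 mm. Origin on its axis at the roller's underside. Round, so it may be pushed or pinched from any side. The stud's axis runs on a circle of 75 mm radius about the pivot. The pulleys and drawer sides beside it are under 65 mm high.
- stud_grip (a point): Point on the stud's axis 99 mm above the bench, 18 mm below its top. With joint values d of the drawer and q of the tensioner it lies at x = 0.015 - d - 0.075 cos(0.72 - q), y = -0.020 + 0.075 sin(0.72 - q) m in the stirrer's frame: with the drawer out and the arm at rest 51 mm in front of the box's front edge; hidden inside the box while the drawer is shut. So its whole stroke is about 50 mm to the right and 19 mm towards the front.
- wash_bottle: Squeeze bottle with a red top, 70 mm wide, 165 mm high, loose on the bench beside the stirrer, on either side of it. Origin at the middle of its foot.
- reagent_bottle: Clear glass bottle with a stopper, 70 mm wide, 150 mm high, loose on the bench at the other side of the stirrer. Origin at the middle of its foot.
- beaker: Beaker 86 mm wide, 111 mm high with a glass rod, loose on the stirrer's top, towards its back. Origin at the middle of its foot.

How it is judged (in metres and radians):
On the way, in this order (a step that is already met when the one before it is completed fails the run):
1. the service drawer is pulled out to its stop (value of joint service_drawer above 0.13 m and value of joint tensioner below 0.3 rad), for 0.2 s.
2. the tensioner arm is pushed back past its click, with the drawer out (value of joint tensioner above 0.6 rad and value of joint service_drawer above 0.13 m), for 0.3 s.
At the end, for the whole second after the job is handed in: The robot still presses on the stud with more than 2 N and keeps the tensioner arm past the click (over 0.60 rad of 0.72), with the drawer within 10 mm of its stop (all of step 2 and contact force between any of the fingers, the arm and thumb_stud above 2 N); the arm keeps its last pose, push and grip.
It fails at once if a bottle or the beaker is shifted by more than 30 mm or tipped (distance of any of wash_bottle, reagent_bottle, beaker from where it was at the start of the episode above 0.03 m or angle between any of wash_bottle, reagent_bottle, beaker's own z axis and vertical above 0.4 rad).
It also fails if it takes over 48 s, if anything falls off the work surface, if the arm or the gripper's body presses on something with over 40 N, if the wrist force passes 120 N, or if a joint passes its speed limit or range.

## Working session

There is one attempt and no reset: what is moved stays moved. The work goes in short steps, Python scripts to look and compute and a tool call to move; the robot and the scene stay as the last step left them, time stands still between calls to the robot, and variables do not carry over. Pictures are saved under pics/ and viewed, and the job is handed in when it is done.

Besides the shell and the picture viewer there is one more tool, called after ">>>" as name([rows], argument=value, ...), one row to a line, values as JSON. move_arm: Moves the arm, as the interface text tells. Its arguments: {"type":"object","properties":{"series":{"type":"array","items":{"type":"object","properties":{"travel":{"type":"array","items":{"type":"number"}},"angular":{"type":"array","items":{"type":"number"}},"fingers":{"type":"number"}}}},"force":{"type":"number"}},"required":["series"]}

```bash
mkdir -p pics; python3 - <<'E'
from bench import r,eyes,ticket
import cv2,numpy as np,pickle
for n in("side","top"):
    f=eyes.grab_frame(n); pickle.dump(f,open(f"pics/{n}0.pkl","wb"))
    cv2.imwrite(f"pics/{n}0.png",f["color"][:,:,::-1])
    print(n,f["intrinsics"],f["R"],f["t"])
print(r.state(), r.grip_point_offset)
E
```

```text
side [[462.80523214   0.         288.2277582 ]
 [  0.         462.80523214 207.68779704]
 [  0.           0.           1.        ]] [[ 0.03979519 -0.99919179  0.00566606]
 [-0.75825243 -0.03389125 -0.6510796 ]
 [ 0.65074542  0.02161353 -0.75898831]] [ 22.71113817 618.09487926 553.79856101]
top [[499.04875983   0.         281.02951391]
 [  0.         499.04875983 202.15614138]
 [  0.           0.           1.        ]] [[-0.35062219 -0.93636219 -0.01702713]
 [-0.72803782  0.28396114 -0.62396074]
 [ 0.58908829 -0.20637809 -0.78127016]] [259.19374323 563.09190915 671.80086204]
{'clock': 0.1, 'q': array([-1.28899006e+00,  2.41337656e-01,  3.85679067e-03,  1.33521101e+00,
       -2.10873228e-05,  1.57080415e+00]), 'joint_velocities': array([ 0.00120287, -0.00292409,  0.00228265,  0.00096073, -0.00203258,
       -0.00018826]), 'joint_torque': array([-1.81553169e-04, -3.73137867e+01,  2.53009701e+01,  1.08454633e-02,
        8.22517359e-05,  2.16032436e-05]), 'tool_pos': array([ 138.88054893, -479.73040607,  230.50115502]), 'orientation': array([-9.36902303e-04,  9.90089669e-01,  1.40433429e-01, -1.43546045e-04]), 'wrist_force': array([-0.28228987, -0.55268938, -0.31256885]), 'torque': array([0.0010687 , 0.01316516, 0.01289034]), 'opening': 85.1279647469245} 18.700000000000003
```

View pics/side0.png

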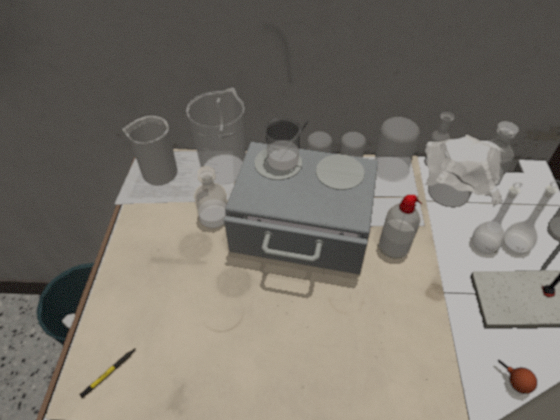

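View pics/top0.png

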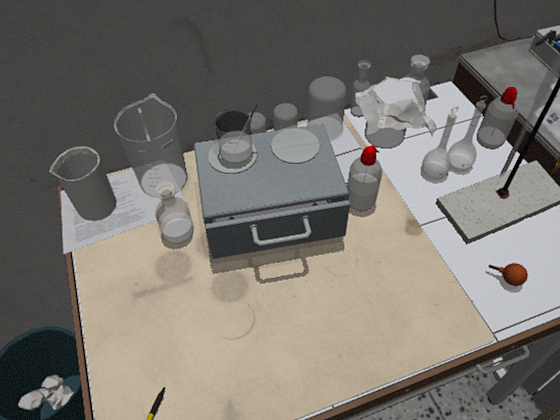

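The side view shows the stirrer at about (230-378, 148-268), with the handle around (292, 245). The reagent bottle is at (210, 205) and the wash bottle at (400, 230). In the top view the handle is near (282, 233). I'll zoom in to pick corners.

```bash
python3 - <<'E'
import cv2
a=cv2.imread("pics/side0.png")[140:275,185:430]; b=cv2.imread("pics/top0.png")[120:260,150:395]
for n,i in(("s",a),("t",b)):
    i=cv2.convertScaleAbs(i,alpha=1.5,beta=20)
    cv2.imwrite(f"pics/z{n}.png",cv2.resize(i,None,fx=3.2,fy=3.2,interpolation=cv2.INTER_CUBIC))
E
```

```text
(no output)
```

View pics/zs.png

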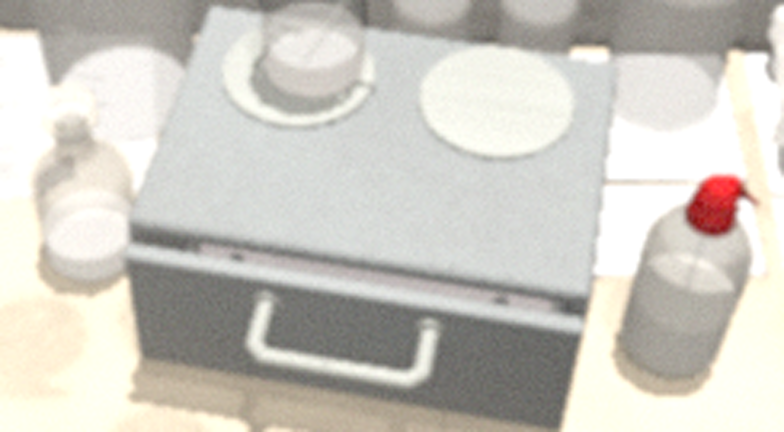

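View pics/zt.png

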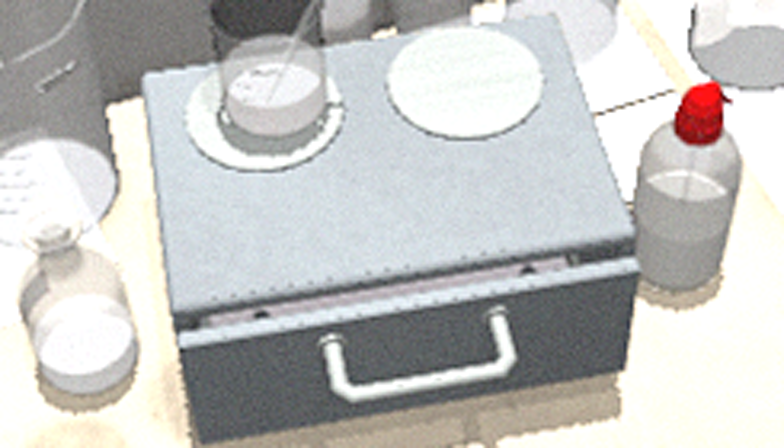

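```bash
cat > h.py <<'E'
import numpy as np,pickle,cv2
def load(n): return pickle.load(open(n,"rb"))
def P(f): return f["intrinsics"]@np.c_[f["R"],f["t"]]
def tri(fs,ft,a,b):
    X=cv2.triangulatePoints(P(fs),P(ft),np.float64(a).reshape(2,1),np.float64(b).reshape(2,1)); X=X[:3,0]/X[3,0]
    e=[np.linalg.norm(proj(f,X)-np.array(p)) for f,p in((fs,a),(ft,b))]
    return X,e
def proj(f,X):
    p=P(f)@np.r_[X,1]; return p[:2]/p[2]
def plane(f,p,z):
    d=f["R"].T@np.linalg.inv(f["intrinsics"])@np.r_[p,1]; c=-f["R"].T@f["t"]
    return c+d*(z-c[2])/d[2]
E
python3 - <<'E'
from h import *
s=load("pics/side0.pkl");t=load("pics/top0.pkl")
S=lambda p:np.array(p)/3.2+[185,140]; T=lambda p:np.array(p)/3.2+[150,120]
pts=dict(FL=((135,232),(178,312)),FR=((587,297),(632,238)),BR=((612,65),(560,18)),BL=((208,10),(146,73)),
hL=((256,350),(345,393)),hR=((420,378),(508,362)),pL=((132,255),(183,343)),pR=((580,325),(637,268)))
R={}
for k,(a,b) in pts.items():
    X,e=tri(s,t,S(a),T(b)); R[k]=X
    z=112 if k[0]=='h' else 133 if k[0]=='p' else X[2]
    print(k,X.round(1),np.round(e,2),plane(s,S(a),z)[:2].round(1),plane(t,T(b),z)[:2].round(1))
for z in(150,160,170):
  Q={k:(plane(s,S(pts[k][0]),z)+plane(t,T(pts[k][1]),z))/2 for k in("FL","FR","BR","BL")}
  w=Q["FL"]-Q["FR"];w2=Q["BL"]-Q["BR"];d=Q["BL"]-Q["FL"]; d2=Q["BR"]-Q["FR"]
  yaw=[np.arctan2(-w[0],w[1]),np.arctan2(-w2[0],w2[1]),np.arctan2(d[1],d[0]),np.arctan2(d2[1],d2[0])]
  print(z,[round(np.linalg.norm(v),1) for v in(w,w2,d,d2)],np.round(yaw,3),sum(Q.values())/4)
w=R["hL"]-R["hR"];print("h len",np.linalg.norm(w),np.arctan2(-w[0],w[1]))
E
```

```text
FL [683.3 169.2 133.4] [1.03 0.91] [680.7 169.3] [685.4 168.8]
FR [635.7 -99.8 140.8] [0.64 0.53] [ 637.2 -100.2] [634.5 -99.3]
BR [ 800.8 -123.7  169. ] [0.84 0.71] [ 803.2 -124.3] [ 798.8 -122.8]
BL [858.6 139.8 157.7] [0.68 0.61] [856.5 139.9] [860.4 139.4]
hL [612.5  91.7 109.4] [0.44 0.39] [611.7  91.4] [610.   92.3]
hR [598.3  -5.  108.7] [0.04 0.03] [596.1  -4.8] [596.1  -4. ]
pL [671.8 171.2 121.6] [0.17 0.15] [663.  168.9] [662.9 172. ]
pR [617.7 -94.9 136.3] [1.07 0.89] [622.6 -96.1] [618.  -95.6]
150 [np.float64(268.0), np.float64(274.3), np.float64(199.0), np.float64(194.4)] [-0.153 -0.17  -0.142 -0.174] [746.4700408   20.13992898 150.        ]
160 [np.float64(264.1), np.float64(270.3), np.float64(196.2), np.float64(191.6)] [-0.153 -0.17  -0.142 -0.174] [737.33007653  21.60339273 160.        ]
170 [np.float64(260.3), np.float64(266.4), np.float64(193.4), np.float64(188.8)] [-0.153 -0.17  -0.142 -0.174] [728.19011226  23.06685648 170.        ]
h len 97.68922895344916 -0.14674736938923474
```

Handle centre from rays on z = 112 is about (604, 44), which agrees with triangulation to about 3 mm in height. Stirrer yaw is about -0.16 rad. I'll turn the tool so its y lies along the stirrer's x and partly close the fingers.

>>> move_arm([
  {"travel":[0,0,0],"angular":[0,0,-6.5],"fingers":0.15},
  {"travel":[0,0,0],"angular":[0,0,-6.5],"fingers":0.15},
  {"travel":[0,0,0],"angular":[0,0,-6.5],"fingers":0.15},
  {"travel":[0,0,0],"angular":[0,0,-6.5],"fingers":0.15},
  {"travel":[0,0,0],"angular":[0,0,-6.5],"fingers":0.15},
  {"travel":[0,0,0],"angular":[0,0,-6.5],"fingers":0.15},
  {"travel":[0,0,0],"angular":[0,0,-6.5],"fingers":0.15},
  {"travel":[0,0,0],"angular":[0,0,-6.5],"fingers":0.15},
  {"travel":[0,0,0],"angular":[0,0,-6.5],"fingers":0.15},
  {"travel":[0,0,0],"angular":[0,0,-6.5],"fingers":0.15},
], force=40)

```text
clock: 0.93
tool_pos: [138.9, -479.9, 230.7]
orientation: [-0.001, 0.758, 0.653, 0.0]
wrist_force: [0.4, -0.1, 0.4]
opening: 36.0
```

>>> move_arm([
  {"travel":[0.033,0.021,0],"angular":[0,0,0],"fingers":0.15},
  {"travel":[0.033,0.021,0],"angular":[0,0,0],"fingers":0.15},
  {"travel":[0.033,0.021,0],"angular":[0,0,0],"fingers":0.15},
  {"travel":[0.033,0.021,0],"angular":[0,0,0],"fingers":0.15},
  {"travel":[0.033,0.021,0],"angular":[0,0,0],"fingers":0.15},
  {"travel":[0.033,0.021,0],"angular":[0,0,0],"fingers":0.15},
  {"travel":[0.033,0.021,0],"angular":[0,0,0],"fingers":0.15},
  {"travel":[0.033,0.021,0],"angular":[0,0,0],"fingers":0.15},
  {"travel":[0.033,0.021,0],"angular":[0,0,0],"fingers":0.15},
  {"travel":[0.033,0.021,0],"angular":[0,0,0],"fingers":0.15},
])

```text
clock: 1.77
tool_pos: [398.0, -184.7, 231.1]
orientation: [-0.0, 0.76, 0.65, -0.0]
wrist_force: [-0.2, -0.8, -0.6]
opening: 36.2
```

>>> move_arm([
  {"travel":[0.0324,0.0209,0],"angular":[0,0,0],"fingers":0.15},
  {"travel":[0.0324,0.0209,0],"angular":[0,0,0],"fingers":0.15},
  {"travel":[0.0324,0.0209,0],"angular":[0,0,0],"fingers":0.15},
  {"travel":[0.0324,0.0209,0],"angular":[0,0,0],"fingers":0.15},
  {"travel":[0.0324,0.0209,0],"angular":[0,0,0],"fingers":0.15},
  {"travel":[0.0324,0.0209,0],"angular":[0,0,0],"fingers":0.15},
  {"travel":[0.0324,0.0209,0],"angular":[0,0,0],"fingers":0.15},
  {"travel":[0.0324,0.0209,0],"angular":[0,0,0],"fingers":0.15},
  {"travel":[0,0,0.035],"angular":[0,0,0],"fingers":0.15},
  {"travel":[0,0,0.035],"angular":[0,0,0],"fingers":0.15},
  {"travel":[0,0,0.02],"angular":[0,0,0],"fingers":0.15},
  {"travel":[0,0,0],"angular":[0,0,0],"fingers":0.15},
])

```text
clock: 2.77
tool_pos: [598.2, 44.0, 134.7]
orientation: [-0.004, 0.759, 0.651, -0.005]
wrist_force: [-1.1, 0.0, -0.3]
opening: 36.7
```

```bash
cat > snap.py <<'E'
import sys
from bench import r,eyes,ticket
import cv2,numpy as np,pickle
k=sys.argv[1]; box={"side":tuple(map(int,sys.argv[2].split(","))),"top":tuple(map(int,sys.argv[3].split(",")))}
out=[]
for n in("side","top"):
    f=eyes.grab_frame(n); pickle.dump(f,open(f"pics/{n}{k}.pkl","wb"))
    x,y=box[n]; i=f["color"][y:y+190,x:x+200,::-1]
    i=cv2.resize(cv2.convertScaleAbs(i,alpha=1.5,beta=20),None,fx=2,fy=2,interpolation=cv2.INTER_CUBIC) if len(sys.argv)<5 else cv2.resize(cv2.convertScaleAbs(i,alpha=1.5,beta=20),None,fx=3,fy=3,interpolation=cv2.INTER_CUBIC)
    if len(sys.argv)>4: cv2.imwrite(f"pics/{n}{k}.png",i)
    out.append(i)
if len(sys.argv)<5: cv2.imwrite(f"pics/{k}.png",np.hstack(out))
s=r.state()
for q in("clock","tool_pos","q","wrist_force","opening"): print(q,np.round(s[q],3))
E
python3 snap.py a 200,130 180,100
```

```text
clock 2.867
tool_pos [601.656  43.795 140.513]
q [0.073 0.496 0.14  1.217 0.    1.798]
wrist_force [-0.176  0.34   0.238]
opening 36.225
```

View pics/a.png

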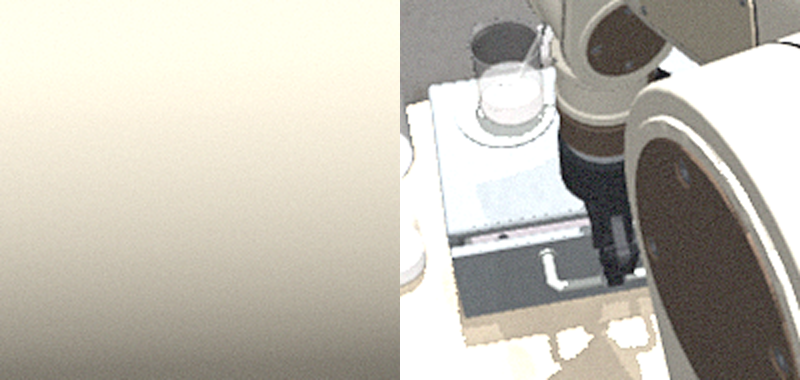

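The side view is blocked by the arm. In the top view the finger tips are just above the bar at about (308, 240), so I descend.

>>> move_arm([
  {"travel":[0,0.002,0.012],"angular":[0,0,0],"fingers":0.15},
  {"travel":[0,0,0.012],"angular":[0,0,0],"fingers":0.15},
  {"travel":[0,0,0.012],"angular":[0,0,0],"fingers":0.15},
  {"travel":[0,0,0.011],"angular":[0,0,0],"fingers":0.15},
  {"travel":[0,0,0],"angular":[0,0,0],"fingers":0.15},
])

```text
clock: 3.28
tool_pos: [603.0, 43.5, 94.3]
orientation: [-0.001, 0.76, 0.65, -0.001]
wrist_force: [-5.0, -0.0, -0.5]
opening: 36.2
```

>>> move_arm([
  {"travel":[0,0,0],"angular":[0,0,0],"fingers":0.5},
  {"travel":[0,0,0],"angular":[0,0,0],"fingers":0.7},
  {"travel":[0,0,0],"angular":[0,0,0],"fingers":0.9},
  {"travel":[0,0,0],"angular":[0,0,0],"fingers":1},
  {"travel":[0,0,0],"angular":[0,0,0],"fingers":1},
  {"travel":[0,0,0],"angular":[0,0,0],"fingers":1},
])

```text
clock: 3.78
tool_pos: [603.2, 43.7, 95.3]
orientation: [-0.001, 0.76, 0.65, -0.001]
wrist_force: [-6.5, 0.9, 4.9]
opening: 8.4
```

The bar is held, with an opening of 8.4 mm. Now I pull.

>>> move_arm([
  {"travel":[0,-0.008,0],"angular":[0,0,0],"fingers":1},
  {"travel":[0,-0.012,0],"angular":[0,0,0],"fingers":1},
  {"travel":[0,-0.012,0],"angular":[0,0,0],"fingers":1},
  {"travel":[0,-0.012,0],"angular":[0,0,0],"fingers":1},
  {"travel":[0,-0.012,0],"angular":[0,0,0],"fingers":1},
  {"travel":[0,-0.012,0],"angular":[0,0,0],"fingers":1},
  {"travel":[0,-0.012,0],"angular":[0,0,0],"fingers":1},
  {"travel":[0,-0.012,0],"angular":[0,0,0],"fingers":1},
  {"travel":[0,-0.01,0],"angular":[0,0,0],"fingers":1},
  {"travel":[0,-0.01,0],"angular":[0,0,0],"fingers":1},
  {"travel":[0,-0.008,0],"angular":[0,0,0],"fingers":1},
  {"travel":[0,0,0],"angular":[0,0,0],"fingers":1},
])

```text
clock: 4.78
tool_pos: [485.5, 63.1, 95.3]
orientation: [-0.0, 0.759, 0.651, 0.001]
wrist_force: [-2.0, 3.8, 2.7]
opening: 8.1
```

>>> move_arm([
  {"travel":[0,-0.004,0],"angular":[0,0,0],"fingers":1},
  {"travel":[0,-0.004,0],"angular":[0,0,0],"fingers":1},
  {"travel":[0,-0.004,0],"angular":[0,0,0],"fingers":1},
  {"travel":[0,-0.004,0],"angular":[0,0,0],"fingers":1},
  {"travel":[0,0,0],"angular":[0,0,0],"fingers":1},
])

```text
clock: 5.2
tool_pos: [471.3, 65.4, 95.2]
orientation: [0.0, 0.759, 0.651, 0.002]
wrist_force: [2.2, 4.9, 2.1]
opening: 8.4
```

>>> move_arm([
  {"travel":[0,-0.003,0],"angular":[0,0,0],"fingers":1},
  {"travel":[0,-0.003,0],"angular":[0,0,0],"fingers":1},
  {"travel":[0,-0.003,0],"angular":[0,0,0],"fingers":1},
  {"travel":[0,0,0],"angular":[0,0,0],"fingers":1},
])

```text
clock: 5.53
tool_pos: [465.0, 66.4, 95.3]
orientation: [0.002, 0.76, 0.65, 0.003]
wrist_force: [8.8, 3.4, -3.9]
opening: 8.2
```

>>> move_arm([
  {"travel":[0,-0.003,0],"angular":[0,0,0],"fingers":1},
  {"travel":[0,-0.002,0],"angular":[0,0,0],"fingers":1},
  {"travel":[0,0,0],"angular":[0,0,0],"fingers":1},
])

```text
clock: 5.78
tool_pos: [465.0, 66.4, 95.4]
orientation: [0.006, 0.76, 0.65, 0.006]
wrist_force: [20.9, 1.1, -16.4]
opening: 8.5
```

The drawer is at its stop: the position no longer changes while the force rises, after about 140 mm of travel along yaw -0.163. I relax, release and rise.

>>> move_arm([
  {"travel":[0,0.004,0],"angular":[0,0,0],"fingers":1},
  {"travel":[0,0,0],"angular":[0,0,0],"fingers":0.5},
  {"travel":[0,0,0],"angular":[0,0,0],"fingers":0.15},
  {"travel":[0,0,0],"angular":[0,0,0],"fingers":0.15},
  {"travel":[0,0,-0.01],"angular":[0,0,0],"fingers":0.15},
  {"travel":[0,0,-0.02],"angular":[0,0,0],"fingers":0.15},
  {"travel":[0,0,-0.03],"angular":[0,0,0],"fingers":0.15},
  {"travel":[0,0,-0.04],"angular":[0,0,0],"fingers":0.15},
  {"travel":[0,-0.03,-0.02],"angular":[0,0,0],"fingers":0.15},
  {"travel":[0,-0.04,0],"angular":[0,0,0],"fingers":0.15},
  {"travel":[0,0,0],"angular":[0,0,0],"fingers":0.15},
])

```text
clock: 6.7
tool_pos: [383.2, 76.1, 213.9]
orientation: [-0.002, 0.759, 0.651, -0.003]
wrist_force: [-2.0, -1.5, -0.3]
opening: 36.6
```

```bash
python3 snap.py b 200,150 180,120
```

```text
clock 6.8
tool_pos [388.881  76.426 214.24 ]
q [ 1.950e-01  4.500e-02 -2.720e-01  1.255e+00 -1.000e-03  1.919e+00]
wrist_force [0.092 0.396 0.518]
opening 36.173
```

View pics/b.png

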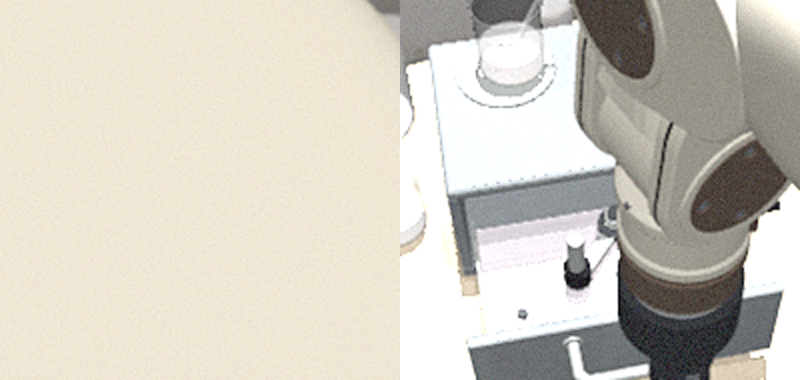

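The top view shows the drawer out, with the stud's top at pixel (267, 239) and the roller at (268, 256). I'll check this by ray.

```bash
python3 - <<'E'
from h import *
t=load("pics/topb.pkl")
print(plane(t,(267,239),117),plane(t,(268.3,256),61), proj(t,np.array([608.5,72.7,117])),proj(t,np.array([608.5,72.7,61])))
i=t["color"][225:275,245:295,::-1]
cv2.imwrite("pics/stud.png",cv2.resize(cv2.convertScaleAbs(i,alpha=1.2),None,fx=10,fy=10,interpolation=cv2.INTER_NEAREST))
E
```

```text
[608.57965809  74.52508739 117.        ] [607.0836806   74.70118813  61.        ] [267.94323895 238.73822481] [269.02673618 255.10568721]
```

View pics/stud.png

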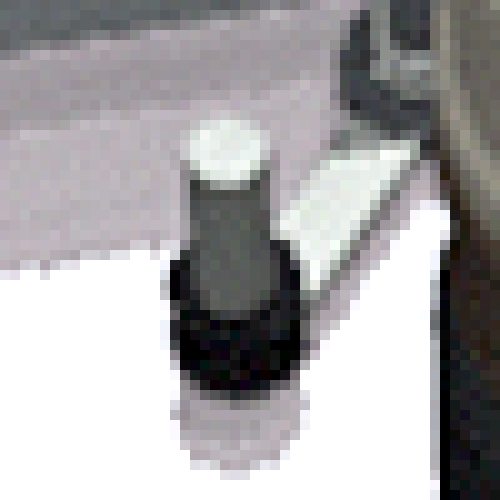

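The ray agrees with the model to about 2 mm, so I use a stud position of (608, 73.5). I turn 77° so the jaws lie across, then go above the stud.

>>> move_arm([
  {"travel":[0,0,0],"angular":[0,0,-7],"fingers":0},
  {"travel":[0,0,0],"angular":[0,0,-7],"fingers":0},
  {"travel":[0,0,0],"angular":[0,0,-7],"fingers":0},
  {"travel":[0,0,0],"angular":[0,0,-7],"fingers":0},
  {"travel":[0,0,0],"angular":[0,0,-7],"fingers":0},
  {"travel":[0,0,0],"angular":[0,0,-7],"fingers":0},
  {"travel":[0,0,0],"angular":[0,0,-7],"fingers":0},
  {"travel":[0,0,0],"angular":[0,0,-7],"fingers":0},
  {"travel":[0,0,0],"angular":[0,0,-7],"fingers":0},
  {"travel":[0,0,0],"angular":[0,0,-7],"fingers":0},
  {"travel":[0,0,0],"angular":[0,0,-7],"fingers":0},
  {"travel":[0,0,0],"angular":[0,0,0],"fingers":0},
])

```text
clock: 7.8
tool_pos: [391.5, 76.5, 213.8]
orientation: [-0.0, 0.189, 0.982, -0.0]
wrist_force: [-0.2, 1.2, 0.2]
opening: 42.9
```

>>> move_arm([
  {"travel":[-0.029,0.011,0],"angular":[0,0,0],"fingers":0},
  {"travel":[-0.029,0.011,0],"angular":[0,0,0],"fingers":0},
  {"travel":[-0.029,0.011,0],"angular":[0,0,0],"fingers":0},
  {"travel":[-0.029,0.011,0],"angular":[0,0,0],"fingers":0},
  {"travel":[-0.029,0.011,0],"angular":[0,0,0],"fingers":0},
  {"travel":[-0.029,0.011,0],"angular":[0,0,0],"fingers":0},
  {"travel":[-0.029,0.011,0],"angular":[0,0,0],"fingers":0},
  {"travel":[0,0,0.03],"angular":[0,0,0],"fingers":0},
  {"travel":[0,0,0.03],"angular":[0,0,0],"fingers":0},
  {"travel":[0,0,0.02],"angular":[0,0,0],"fingers":0},
  {"travel":[0,0,0],"angular":[0,0,0],"fingers":0},
  {"travel":[0,0,0],"angular":[0,0,0],"fingers":0},
])

```text
clock: 8.8
tool_pos: [607.1, 72.3, 132.5]
orientation: [-0.002, 0.191, 0.982, -0.001]
wrist_force: [0.5, -1.4, 0.1]
opening: 42.9
```

```bash
python3 snap.py c 200,150 180,120; python3 -c "
from bench import r;print(r.state()['orientation'])"
```

```text
clock 8.9
tool_pos [609.196  72.706 135.708]
q [ 0.119  0.515  0.158  1.211 -0.     0.502]
wrist_force [-0.009 -0.017 -0.006]
opening 42.815
[1.09709702e-03 1.90188431e-01 9.81746944e-01 3.07915524e-04]
```

View pics/c.png

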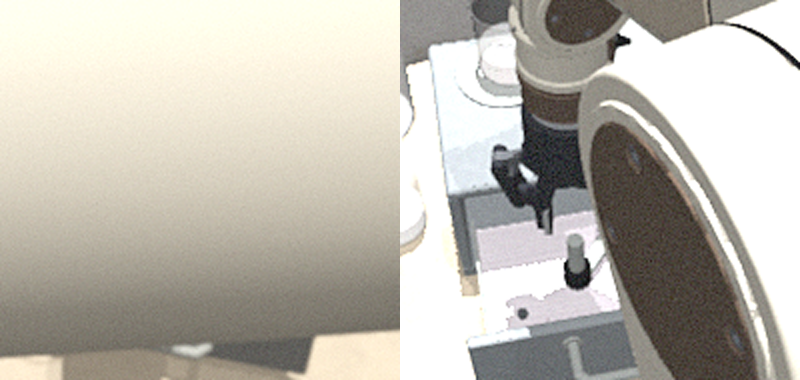

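The left finger is at about (252, 235) and the stud at (267, 240), so the stud lies between the jaws. I descend.

>>> move_arm([
  {"travel":[0,0,0.012],"angular":[0,0,0],"fingers":0},
  {"travel":[0,0,0.012],"angular":[0,0,0],"fingers":0},
  {"travel":[0,0,0.012],"angular":[0,0,0],"fingers":0},
  {"travel":[0,0,0.013],"angular":[0,0,0],"fingers":0},
  {"travel":[0,0,0],"angular":[0,0,0],"fingers":0},
  {"travel":[0,0,0],"angular":[0,0,0],"fingers":0},
])

```text
clock: 9.4
tool_pos: [608.7, 72.8, 86.7]
orientation: [0.001, 0.19, 0.982, 0.0]
wrist_force: [0.1, 0.9, 1.1]
opening: 42.7
```

```bash
python3 snap.py d 200,150 180,120
```

```text
clock 9.5
tool_pos [609.453  72.825  87.443]
q [ 0.119  0.552  0.088  1.102 -0.     0.501]
wrist_force [0.644 0.317 0.593]
opening 42.91
```

View pics/d.png

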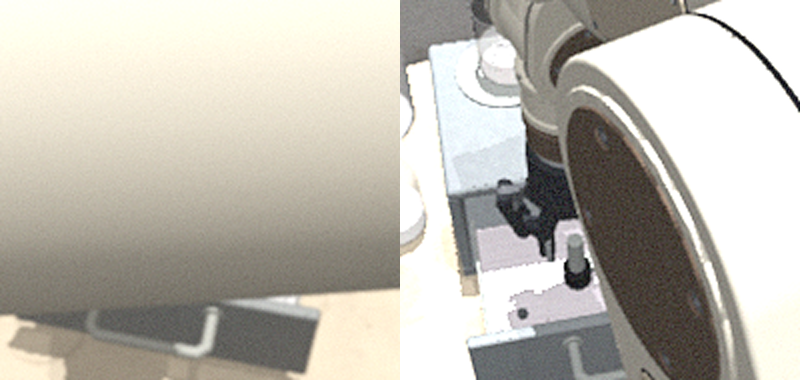

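>>> move_arm([
  {"travel":[0,0,0],"angular":[0,0,0],"fingers":0.3},
  {"travel":[0,0,0],"angular":[0,0,0],"fingers":0.5},
  {"travel":[0,0,0],"angular":[0,0,0],"fingers":0.7},
  {"travel":[0,0,0],"angular":[0,0,0],"fingers":0.9},
  {"travel":[0,0,0],"angular":[0,0,0],"fingers":1},
  {"travel":[0,0,0],"angular":[0,0,0],"fingers":1},
  {"travel":[0,0,0],"angular":[0,0,0],"fingers":1},
], force=50)

```text
clock: 10.08
tool_pos: [609.3, 74.1, 86.7]
orientation: [0.001, 0.189, 0.982, 0.002]
wrist_force: [0.8, 4.7, 4.7]
opening: 14.5
```

The stud is pinched, with an opening of 14.5 mm on the 16 mm stud with soft pads. I now follow the arc to about q = 0.4.

>>> move_arm([
  {"travel":[0.0016,-0.0034,0],"angular":[0,0,0],"fingers":1},
  {"travel":[0.0016,-0.0034,0],"angular":[0,0,0],"fingers":1},
  {"travel":[0.0013,-0.0035,0],"angular":[0,0,0],"fingers":1},
  {"travel":[0.0013,-0.0035,0],"angular":[0,0,0],"fingers":1},
  {"travel":[0.0009,-0.0036,0],"angular":[0,0,0],"fingers":1},
  {"travel":[0.0009,-0.0036,0],"angular":[0,0,0],"fingers":1},
  {"travel":[0.0006,-0.0037,0],"angular":[0,0,0],"fingers":1},
  {"travel":[0.0006,-0.0037,0],"angular":[0,0,0],"fingers":1},
  {"travel":[0,0,0],"angular":[0,0,0],"fingers":1},
])

```text
clock: 10.83
tool_pos: [590.9, 55.8, 86.7]
orientation: [0.001, 0.187, 0.982, 0.006]
wrist_force: [2.2, 17.5, 2.6]
opening: 14.6
```

>>> move_arm([
  {"travel":[0.0001,-0.0037,0],"angular":[0,0,0],"fingers":1},
  {"travel":[0.0001,-0.0037,0],"angular":[0,0,0],"fingers":1},
  {"travel":[-0.0001,-0.0037,0],"angular":[0,0,0],"fingers":1},
  {"travel":[-0.0001,-0.0037,0],"angular":[0,0,0],"fingers":1},
  {"travel":[-0.0004,-0.0037,0],"angular":[0,0,0],"fingers":1},
  {"travel":[-0.0004,-0.0037,0],"angular":[0,0,0],"fingers":1},
  {"travel":[0,0,0],"angular":[0,0,0],"fingers":1},
])

```text
clock: 11.42
tool_pos: [582.2, 34.3, 86.6]
orientation: [-0.0, 0.187, 0.982, 0.006]
wrist_force: [-0.6, 16.4, 5.6]
opening: 14.7
```

>>> move_arm([
  {"travel":[-0.0003,-0.002,0],"angular":[0,0,0],"fingers":1},
  {"travel":[-0.0003,-0.002,0],"angular":[0,0,0],"fingers":1},
  {"travel":[-0.0002,-0.002,0],"angular":[0,0,0],"fingers":1},
  {"travel":[0,0,0],"angular":[0,0,0],"fingers":1},
  {"travel":[0,0,0],"angular":[0,0,0],"fingers":1},
])

```text
clock: 11.83
tool_pos: [581.1, 29.5, 86.6]
orientation: [-0.0, 0.187, 0.982, 0.006]
wrist_force: [0.5, 17.7, 5.3]
opening: 14.2
```

>>> move_arm([
  {"travel":[0,-0.0015,0],"angular":[0,0,0],"fingers":1},
  {"travel":[0,-0.0015,0],"angular":[0,0,0],"fingers":1},
  {"travel":[0,0,0],"angular":[0,0,0],"fingers":1},
  {"travel":[0,0,0],"angular":[0,0,0],"fingers":1},
])

```text
clock: 12.17
tool_pos: [581.0, 29.3, 86.6]
orientation: [0.0, 0.186, 0.983, 0.009]
wrist_force: [3.3, 24.8, 3.0]
opening: 14.8
```

```bash
python3 snap.py e 200,150 180,120
```

```text
clock 12.267
tool_pos [581.011  29.284  86.614]
q [ 0.042  0.494 -0.014  1.058  0.017  0.416]
wrist_force [ 2.408 25.519  2.76 ]
opening 14.882
```

View pics/e.png

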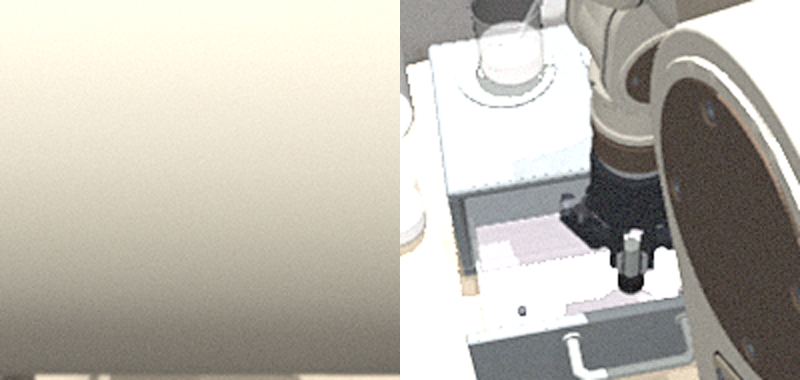

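The stud is at the back stop: the position stalled at 29.3 while the force rose from 18 to 25 N. The drawer panel is in the same place as after the pull, with the handle post at (571, 340) versus (571, 342). The beaker is unmoved. One quick ray check on the stud, then I hand in.

```bash
python3 - <<'E'
from h import *
t=load("pics/tope.pkl"); print(plane(t,(296.5,239),117))
for q in(.5,.6,.7):
    x=15-140-75*np.cos(.72-q);y=-20+75*np.sin(.72-q)
    print(q,782.7+.9868*x+.1621*y,14.2-.1621*x+.9868*y)
from bench import r,ticket
print(r.state()["wrist_force"]); print(ticket.sign_off())
E
```

```text
[588.84979147  23.64846313 117.        ]
0.5 586.5349564176477 42.742147644451975
0.6 584.0856340205704 35.6564714518463
0.7 582.3559352969309 28.3616699030225
[ 2.40843987 25.51870056  2.75974464]
the job is handed in; nothing more can be done
None
```

I handed the job in at about 12 s with the stud still pinched and pressed at its back stop and the drawer fully out. No verdict was reported.

**Drawer:** I gripped the bow handle and pulled the drawer about 140 mm. The handle then stopped moving while the pull rose to about 21 N. In the last top view the panel and handle stood where the pull had left them.

**Tensioner:** I pinched the stud and swept it along its arc to about 0.70–0.72 rad, past the click at 0.60. Its position stalled while the wrist force rose from about 18 to 25 N, which is how I know it reached the stop.

**Checks that disagreed or were limited:**
- **Stud position:** a rough ray on the stud's top gave (589, 24) mm, against (581, 29) mm from the arm. That is about 9 mm apart. I picked the pixel by eye with the stud half hidden by the fingers. By the ray the stud would be further over, not short of the click.
- **Arc fit:** the gripper's path ran about 2 mm nearer the front than the stated arc.
- **Side camera:** the arm blocked it from the first approach on. The beaker and the edge of the reagent bottle looked unmoved in the top view. I did not see the wash bottle again after the start, though the arm's path stayed clear of it.

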